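# Stopper the flask and lift it off the warming plate

### The arm

A 7-joint arm with a two-finger parallel gripper is mounted at the origin on the work surface. World frame = base frame: x ahead of the robot, y to its left, z up, the work surface at z = 0. Lengths are in m, angles in rad, forces in N, time in s.
With the tool pointing down it reaches from about 0.4 to 0.85 m from the base axis. Payload 4.5 kg.
Tool frame: the origin (TCP) lies midway between the tips of the shut fingers; the grasp point (between the pads) lies 19 mm behind it; z points along the fingers, y is the direction in which the jaws open and shut (so a half turn about z gives the same grasp; the last joint's range is limited). The gripper opens to 85 mm and grips with 20 to 120 N. Pads are 22 mm wide; open, the fingers measure 114 mm over their backs; the gripper's body (76 mm by 85 mm) begins 54 mm behind the grasp point. The pads swing forward as they close: fully open they stand 13 mm farther back than shut.
Start: joints at [1.166, 0.689, -0.195, 1.565, 0.157, 0.902, -0.215], TCP at [0.266, -0.566, 0.231] pointing down, gripper open.
Joint ranges: [-3.01, 3.01], [-0.46, 2.08], [-1.47, 1.51], [0.13, 2.56], [-1, 4.14], [0.04, 2.09], [-2.66, 2.66]. Speed limits (rad/s): [2.57, 2.57, 3.14, 3.14, 3.14, 3.14, 3.14].

### API

Orientations are given as [roll, pitch, yaw] about the fixed x, y, z axes, in that order (R = Rz(yaw) Ry(pitch) Rx(roll)).
In Python, from station import robot gives the robot as it stands.
- The arm moves only by the tool step_arm, never from a script. Its argument "moves" is a list of rows, each a list of 3 entries, a list of its own where there are three numbers: the shift along the tool's x, y, z in cm, then the turn, a rotation vector about the tool's x, y, z in rad, then the gripper command: -1 is shut, 1 is fully open, values between are in proportion. A call has 1 to 10 rows; each row is the pose to reach, as a shift and turn from the pose commanded when the call began, along the tool's axes at that moment; what a row does not reach only later rows make up. A row lasts 1/10 s, in which the tool goes at most 50 mm and 8.59 degrees, less where a joint would pass 70% of its speed; a pose out of reach is approached as far as the arm can. A call with a gripper value outside its range is refused whole. The fingers move at their own pace and stop on an object; "newtons" is the grip in N (left out, the last holds). Time passes only in rows, so rows that repeat a pose let the fingers close. It gives the time, the measured TCP pose, the force and the opening at its end, in the units of the state.
- robot.get_obs(): the state, without advancing time (a new reading comes with each control period).
- robot.snapshot(name): name is "side" or "top" or "wrist"; returns a dict with "frame" (400x640x3 uint8, red, green, blue), "intrinsics" (3x3 intrinsics, pixels), "dist" ([k1, k2, p1, p2, k3] as OpenCV has them; the pictures are not rectified), "R" (3x3) and "t" (3): a world point X has camera coordinates R X + t. Camera axes: x right, y down, z forward; pixel columns grow to the right and rows downward; lengths in m; the calibration is good to about 2 mm. A picture is of the moment at which its call begins. There is no depth.
- robot.hand_in(): hands the job in, once; it reports no verdict.
Trained networks look in a picture, given as the dict that the camera call returned (one of the last four; its "shot" number tells which), for a name from the list of things; names that differ only in an ending like _2 or _b are one class to them, and where a whole thing is asked for, a point or a joint stands for the part that bears it (a point fixed in the world has none). Each returns a list of dicts, best first, with "conf" (0 to 1); they miss things now and then, are a little off and sometimes report something else, mostly with a low value. They report only what shows in the picture. A call takes as long as a camera call. They do not tell look-alikes from the thing itself.
- robot.outline_of(picture, label): "mask" (400x640 bool, what is visible of it) and "pixel" ([column, row] in pixels, amid what is visible of it).
The state is a dict: "time": time; "joints": joint angles; "qd": joint speeds; "joint_torque": joint torques, N m; "ee_pos": TCP position; "tool_rot": TCP orientation; "force": force on the tool from outside, world axes, zero at the start; "torque": the same for the moment, N m; "grip_width": finger opening in m.
Only numpy, scipy, OpenCV 4.12 (cv2) and the standard library are available. Lean on these libraries where they do the work, as an engineer would, in place of code of your own. Each camera call takes 0.05 s, during which the arm holds its last target.

### The job

Take the black rubber stopper out of its rack and set it, not drop it, fully home in the neck of the conical flask while the flask stands on the warming plate. Then grip the flask itself, not the stopper, lift it with the stopper in it at least 8 cm clear of the plate, and finish while still holding it there, upright and steady: do not put it down or let go. Leave everything else where it is and do not tip the flask.

Things in the scene. Friction and masses are not known exactly. Their poses are not given: they have to be found in the camera images.
- stopper_head (a point): Black rubber stopper, 35 g, 44 mm tall: a straight round head, 34 wide and 18 tall (grip this), over a tapered plug 26 long, 27.4 wide under the head and 21 at the foot. Point: centre of the head, 9 mm below its top and 9 mm above its underside; z up. At the start the plug is in a hole of the rack, the head rests on the rack's top.
- flask_rim (a point): Clear glass conical flask, empty, 130 mm tall, base diameter 84, standing upright on the warming plate. This point is the centre of the mouth at the height of the rim, 130 mm above the flask's underside; z points up. The bore is 29 mm wide and straight for 48 mm. When the stopper is home its head rests on the rim, the stopper_head point 9 mm above this one.
- flask_neck (a point): The centre of the flask's neck, 22 mm below the rim and 108 mm above the flask's underside: the place to grip it. The neck is a straight tube, outer diameter 38 mm, from 82 mm above the underside up to the rim; below 82 mm it widens as a cone to the base. Weighs 120 to 210 g.
- flask: The whole flask; its origin is the centre of its underside, z up.
- plate: Warming plate, fixed: blue box with an aluminium top, 160 x 200 mm and 36 mm high (its top is 36 mm above its origin, which is the centre of its underside on the bench).
- rack: White plastic stopper rack, fixed block 75 x 200 mm, 45 mm high, with three holes of 31 mm, 65 mm apart along its y axis. Origin: centre of its underside. The stopper stands in one end hole and the funnel in the other; the middle hole is empty.
- funnel_c (a point): Bystander: white plastic funnel in the rack, 62 mm wide, its rim 29 mm above the rack's top. Point on its axis, 12 mm below the rim.
- dish_c (a point): Bystander: clear open culture dish, 54 mm wide, 14 mm high, on the warming plate beside the flask. Its centre.
- pen_c (a point): Bystander: white and blue marker pen, 135 mm long, 12 mm thick, lying on the bench between plate and rack. Its centre, long axis x.
- bottle_c (a point): Bystander: amber glass bottle, 70 mm wide, 160 mm tall, at the far side of the bench. Its centre.
- beaker_c (a point): Bystander: glass beaker, 68 mm wide, 90 mm tall, at the far side of the bench. Its centre.
- jar_c (a point): Bystander: white jar, 64 mm wide, 85 mm tall, at the far side of the bench. Its centre.
There are look-alikes about, which are no part of the job. There is more than one size of the part that bears stopper_head; the job needs the largest.

How it is judged:
On the way:
1. the stopper is home in the neck while the flask stands on the plate (z of stopper_head in the frame of flask_rim between 0.004 and 0.0125 m and horizontal distance between stopper_head and flask_rim below 0.006 m and angle between the z axis of stopper_head and the z axis of flask_rim, either way round below 0.12 rad and height (world z) of flask below 0.041 m and contact force between flask and plate above 0.3 N), for 0.2 s.
At the end, for the whole second after the job is handed in: The gripper holds the flask: underside over 75 mm above the plate top, touching nothing but the gripper and stopper, tilt under 0.10 rad, slower than 0.02 m/s and 0.15 rad/s; the stopper is home (head centre 4 to 12.5 mm above the rim, within 6 mm of its axis and 0.12 rad) (z of stopper_head in the frame of flask_rim between 0.004 and 0.0125 m and horizontal distance between stopper_head and flask_rim below 0.006 m and angle between the z axis of stopper_head and the z axis of flask_rim, either way round below 0.12 rad and height (world z) of flask above 0.111 m and angle between flask's own z axis and vertical below 0.1 rad and linear speed of flask below 0.02 m/s and angular speed of flask below 0.15 rad/s and contact force between the fingers and flask above 0.5 N and contact force between flask and plate below 0.1 N and contact force between flask and rack below 0.1 N and contact force between flask and funnel below 0.1 N and contact force between flask and dish below 0.1 N and contact force between flask and pen below 0.1 N and contact force between flask and bottle below 0.1 N and contact force between flask and beaker below 0.1 N and contact force between flask and jar below 0.1 N); the arm keeps its last pose, push and grip.
It fails at once if a bystander is moved more than 3 cm (distance of any of funnel_c, dish_c, pen_c, bottle_c, beaker_c, jar_c from where it was at the start of the episode above 0.03 m).
It fails at once if the flask is tipped more than 0.4 rad (angle between flask's own z axis and vertical above 0.4 rad).
It fails at once if the stopper is dropped at the neck from more than 2 cm above its seat (contact force between the fingers and stopper below 0.02 N and z of stopper_head in the frame of flask_rim above 0.03 m and horizontal distance between stopper_head and flask_rim below 0.035 m).
It also fails if it takes over 61 s, if anything falls off the work surface, if the arm or the gripper's body presses on something with over 40 N, if the wrist force passes 120 N, or if a joint passes its speed limit or range.

## Working session

There is one attempt and no reset: what is moved stays moved. The work goes in short steps, Python scripts to look and compute and a tool call to move; the robot and the scene stay as the last step left them, time stands still between calls to the robot, and variables do not carry over. Pictures are saved under pics/ and viewed, and the job is handed in when it is done.

Besides the shell and the picture viewer there is one more tool, called after "Call:" as name(argument=value, ...) on one line, values as JSON. step_arm: Moves the arm, as the interface text tells. Its arguments: {"type":"object","properties":{"moves":{"type":"array"},"newtons":{"type":"number"}},"required":["moves"]}

```bash
ls; mkdir -p pics; cat > h.py <<'E'
import numpy as np, cv2, pickle
from station import robot
def snap(name, fn=None):
    s=robot.snapshot(name)
    if fn: cv2.imwrite('pics/'+fn, cv2.cvtColor(s['frame'],cv2.COLOR_RGB2BGR))
    return s
def ray(s,px):
    K=np.array(s['intrinsics']);d=np.array(s['dist'])
    u=cv2.undistortPoints(np.array([[px]],float),K,d)[0,0]
    R=np.array(s['R']);t=np.array(s['t'])
    o=-R.T@t; v=R.T@np.array([u[0],u[1],1.]); return o,v/np.linalg.norm(v)
def atz(s,px,z):
    o,v=ray(s,px); return o+v*(z-o[2])/v[2]
def proj(s,X):
    R=np.array(s['R']);t=np.array(s['t'])
    return cv2.projectPoints(np.array(X,float).reshape(-1,3),cv2.Rodrigues(R)[0],t,np.array(s['intrinsics']),np.array(s['dist']))[0].reshape(-1,2)
def tri(rs):
    A=np.zeros((3,3));b=np.zeros(3)
    for o,v in rs:
        P=np.eye(3)-np.outer(v,v);A+=P;b+=P@o
    X=np.linalg.solve(A,b); return X,[np.linalg.norm(np.cross(v,X-o)) for o,v in rs]
E
python3 - <<'E'
from h import *
o=robot.get_obs();print({k:np.round(v,3) for k,v in o.items()})
for n in ['side','top']:
    s=snap(n,n+'0.png'); print(n,-np.array(s['R']).T@np.array(s['t']))
    for l in ['stopper_head','flask','plate','rack','funnel_c','dish_c','pen_c','bottle_c','beaker_c','jar_c']:
        for r in robot.outline_of(s,l):
            ys,xs=np.nonzero(r['mask']); print(l,round(r['conf'],2),np.round(r['pixel'],1),xs.min(),xs.max(),ys.min(),ys.max())
E
```

```text
pics
{'time': np.float64(0.0), 'joints': array([ 1.166,  0.69 , -0.195,  1.566,  0.157,  0.902, -0.215]), 'qd': array([ 0.001,  0.001, -0.002,  0.002, -0.   , -0.002, -0.001]), 'joint_torque': array([ 1.0000e-03, -5.3961e+01, -1.2670e+00, -1.5855e+01,  9.0000e-03,
        9.0000e-03, -0.0000e+00]), 'ee_pos': array([ 0.265, -0.565,  0.23 ]), 'tool_rot': array([-3.14 ,  0.   ,  0.439]), 'force': array([-0.054,  1.064, -0.059]), 'torque': array([-0.025, -0.017, -0.023]), 'grip_width': np.float64(0.086)}
side [ 0.27602014 -0.48190973  0.72126628]
stopper_head 0.78 [340.1 302.4] 328 346 291 312
stopper_head 0.56 [286.1 328.5] 279 293 321 339
stopper_head 0.27 [257.3 183.2] 243 279 147 208
flask 0.62 [261.7 182.3] 243 280 146 208
flask 0.47 [360.4 331.7] 309 425 281 392
plate 0.89 [240.4 203.4] 199 298 162 240
rack 0.76 [359.5 332. ] 308 425 280 393
rack 0.17 [261.3 187. ] 244 280 147 209
funnel_c 0.95 [398.  344.3] 377 415 327 363
dish_c 0.52 [232.5 173.3] 221 243 164 182
pen_c 0.68 [285.2 258.2] 261 315 237 275
bottle_c 0.8 [336.2 153.6] 319 348 115 179
beaker_c 0.79 [425.9 238.1] 408 445 216 266
jar_c 0.8 [389.2 206.4] 376 407 185 228
top [0.50097651 0.01496125 0.8961582 ]
stopper_head 0.67 [250.4 213.7] 231 268 199 235
stopper_head 0.6 [349.  233.2] 344 354 228 238
stopper_head 0.48 [378.4 274. ] 376 386 268 278
stopper_head 0.45 [392.7 232.9] 385 400 225 239
flask 0.72 [248.2 215.4] 230 268 199 235
flask 0.31 [386.8 132.6] 373 405 117 152
plate 0.57 [228.6 237.9] 191 278 191 262
rack 0.73 [411.5 230.9] 372 465 205 250
funnel_c 0.85 [448.4 219. ] 438 465 208 235
funnel_c 0.57 [387.8 134.3] 373 405 117 152
dish_c 0.77 [206.7 224.3] 194 216 213 236
pen_c 0.63 [248.2 216.7] 230 268 199 235
pen_c 0.52 [318.  233.4] 316 323 205 259
bottle_c 0.66 [249.5 126.7] 234 266 106 147
beaker_c 0.6 [389.9 132.1] 374 405 117 151
```

```bash
python3 - <<'E'
import cv2
a=cv2.imread('pics/side0.png');b=cv2.imread('pics/top0.png')
cv2.imwrite('pics/side0c.png',cv2.resize(a[100:400,180:460],None,fx=2.0,fy=2.0,interpolation=cv2.INTER_CUBIC))
cv2.imwrite('pics/top0c.png',cv2.resize(b[90:300,180:480],None,fx=2.6,fy=2.6,interpolation=cv2.INTER_CUBIC))
E
```

```text
(no output)
```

View pics/side0c.png

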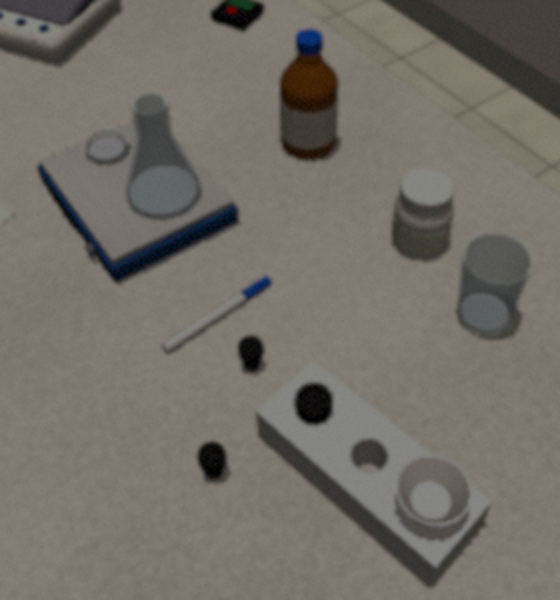

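View pics/top0c.png

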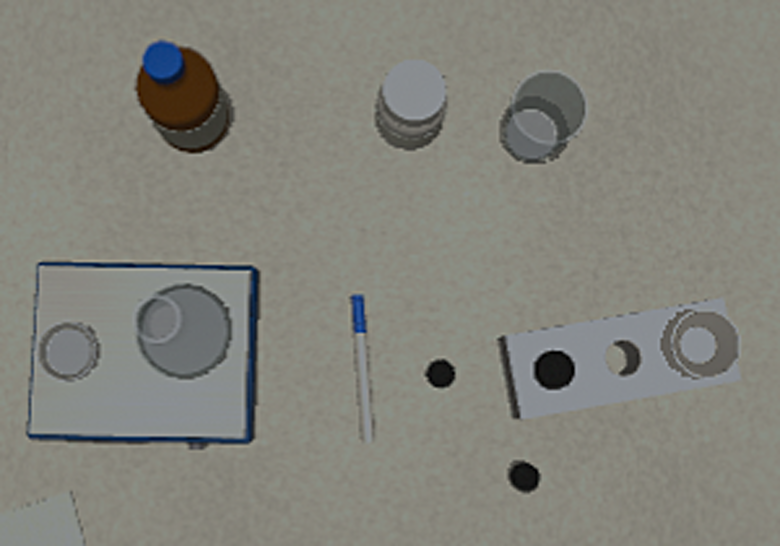

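The stopper candidates are:

| Candidate | Side px | Top px |
|---|---|---|
| Rack stopper | (337,301) | (393,233) |
| Small bench stopper | (306,276) | (349,233) |
| Second small bench stopper | (286,329) | (380,273) |

I choose the rack one: it's the largest and is the only one sitting in a rack end hole. Next I'll check it in a close crop and measure.

```bash
python3 - <<'E'
from h import *
S=snap('side');T=snap('top')
for n,s in (('side',S),('top',T)):
    print(n,np.round(s['R'],3).tolist())
# dark blob of stopper
def dark(s,box,thr=45):
    x0,y0,x1,y1=box;g=s['frame'][y0:y1,x0:x1].max(2)<thr
    n,l,st,c=cv2.connectedComponentsWithStats(g.astype(np.uint8))
    i=1+np.argmax(st[1:,4]);cn=cv2.findContours((l==i).astype(np.uint8),0,1)[0][0]
    return st[i],c[i]+[x0,y0],cv2.fitEllipse(cn)
for b in [(372,205,412,250),(335,220,362,246),(365,262,396,284)]:
    st,c,e=dark(T,b);print('top',st,c,e[1], atz(T,c,0.06))
st,c1,e=dark(T,(372,205,412,250)); 
st2,c2,e2=dark(S,(320,283,356,320));print(st2,c2,e2[1], atz(S,c2,0.058))
print(tri([ray(T,c1),ray(S,c2)]))
# known-corner: plate corners from top image, rack corners at z
for px,z in [((194,192),.036),((278,193),.036),((276,258.5),.036),((191,257),.036),((372.5,220),.045),((459,205),.045),((464,236),.045),((379,250),.045)]: print(px,atz(T,px,z))
for l in ['flask','dish_c','flask_rim','flask_neck']:
    pa=[]
    for s in(S,T):
        r=robot.outline_of(s,l)
        if r: pa.append(ray(s,r[0]['pixel'])); print(l,r[0]['pixel'],r[0]['conf'])
    if len(pa)==2: print(tri(pa))
for n,s,b in(('s',S,(230,130,360,330)),('t',T,(185,180,415,290))):
    c=s['frame'][b[1]:b[3],b[0]:b[2]]
    cv2.imwrite(f'pics/c1{n}.png',cv2.cvtColor(cv2.resize(c,None,fx=3,fy=3,interpolation=cv2.INTER_CUBIC),cv2.COLOR_RGB2BGR))
E
```

```text
side [[0.808, -0.59, -0.015], [-0.429, -0.57, -0.701], [0.405, 0.573, -0.713]]
top [[-0.008, -1.0, 0.018], [-0.992, 0.005, -0.125], [0.125, -0.019, -0.992]]
top [ 14  20  15  15 174] [392.84482759 231.82183908] (13.63509750366211, 14.462579727172852) [ 0.5295533  -0.16295414  0.06      ]
top [ 9  9 11 10 83] [349.06024096 233.51807229] (9.290253639221191, 9.69067096710205) [ 0.52650927 -0.06396703  0.06      ]
top [11  6 11 11 93] [381.21505376 273.01075269] (9.4655122756958, 10.691481590270996) [ 0.43842314 -0.13417116  0.06      ]
[  8   9  17  20 268] [336.32835821 301.61567164] (16.54546546936035, 18.738069534301758) [ 0.52808864 -0.16521694  0.058     ]
(array([ 0.52948203, -0.16388976,  0.05500149]), [np.float64(0.00027162466097978543), np.float64(0.00027162466097951254)])
(194, 192) [0.62600698 0.29412784 0.036     ]
(278, 193) [0.62262722 0.09830322 0.036     ]
(276, 258.5) [0.47150335 0.10191675 0.036     ]
(191, 257) [0.4760923 0.2959462 0.036    ]
(372.5, 220) [ 0.55754103 -0.11993265  0.045     ]
(459, 205) [ 0.59104765 -0.32325519  0.045     ]
(464, 236) [ 0.51906764 -0.33112598  0.045     ]
(379, 250) [ 0.48900305 -0.13314248  0.045     ]
flask [260.0, 182.4] 0.56
flask [246.9, 215.9] 0.73
(array([0.56701338, 0.16180143, 0.0784462 ]), [np.float64(0.0010146997853108164), np.float64(0.0010146997853110876)])
dish_c [230.7, 169.7] 0.64
dish_c [206.0, 225.3] 0.94
(array([0.54514394, 0.25747329, 0.06050527]), [np.float64(0.0019305860987103188), np.float64(0.0019305860987103183)])
flask_rim [256.1, 183.7] 0.71
flask_neck [257.6, 183.4] 0.65
flask_neck [247.7, 216.7] 0.61
(array([0.56311384, 0.16089906, 0.07879617]), [np.float64(0.0012875853295837626), np.float64(0.0012875853295838066)])
```

View pics/c1s.png

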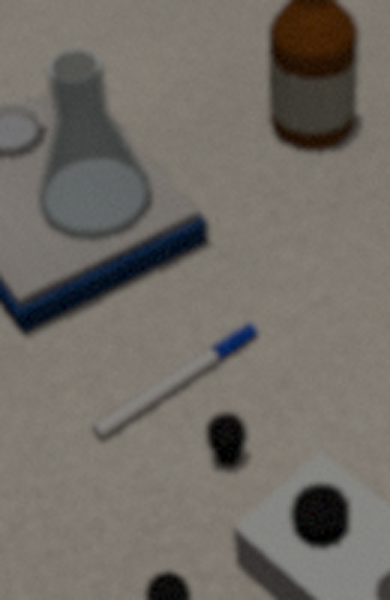

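View pics/c1t.png

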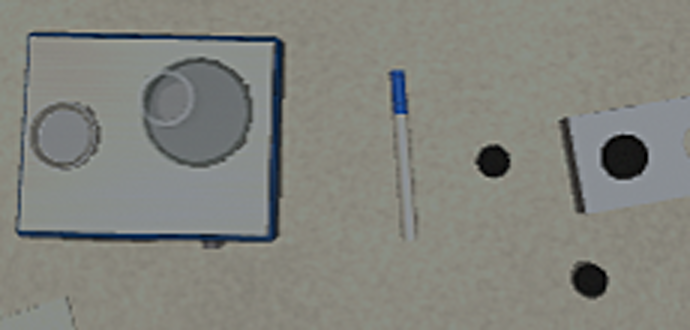

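Call:
step_arm(moves=[[[4.1, -2.5, 0.3], [0, 0, 0.05], 1], [[8.2, -5.0, 0.6], [0, 0, 0.1], 1], [[12.3, -7.6, 0.9], [0, 0, 0.15], 1], [[16.4, -10.1, 1.2], [0, 0, 0.2], 1], [[20.5, -12.6, 1.5], [0, 0, 0.25], 1], [[24.6, -15.1, 1.8], [0, 0, 0.3], 1], [[28.7, -17.6, 2.1], [0, 0, 0.35], 1], [[32.8, -20.2, 2.4], [0, 0, 0.4], 1], [[36.9, -22.7, 2.7], [0, 0, 0.439], 1], [[41.0, -25.2, 3.0], [0, 0, 0.439], 1]], newtons=40)

```text
time: 2.6
ee_pos: [0.5307, -0.1617, 0.2014]
tool_rot: [3.141, -0.001, -0.001]
force: [0.2, -0.4, -0.2]
grip_width: 0.0853
```

Call:
step_arm(moves=[[[0, 0, 0], [0, 0, 0], 1], [[0, 0, 0], [0, 0, 0], 1], [[0, 0, 0], [0, 0, 0], 1]])

```text
time: 2.9
ee_pos: [0.5289, -0.1649, 0.2013]
tool_rot: [3.14, 0.001, -0.002]
force: [-0.4, -0.6, 0.9]
grip_width: 0.0855
```

```bash
python3 - <<'E'
from h import *
o=robot.get_obs();print({k:np.round(o[k],4) for k in ('time','joints','ee_pos','tool_rot','force','qd')})
S=snap('side','s2.png');T=snap('top','t2.png');W=snap('wrist','w2.png')
W=W;print('wcam',-np.array(W['R']).T@W['t'])
for r in robot.outline_of(W,'stopper_head'): print(r['conf'],r['pixel'],atz(W,r['pixel'],.058))
print(proj(W,[.5295,-.1635,.063]))
# flask from earlier pixels
print('rim',tri([ray(T,(241.3,212.7)),ray(S,(255.7,152.3))]),atz(T,(241.3,212.7),.166),atz(S,(255.7,152.3),.166),'base',atz(T,(250.7,217.3),.036))
E
```

```text
{'time': np.float64(2.9), 'joints': array([ 2.1590e-01,  6.3300e-01,  3.8000e-03,  1.8208e+00, -1.7000e-03,
        6.8820e-01, -1.3524e+00]), 'ee_pos': array([ 0.5289, -0.1649,  0.2013]), 'tool_rot': array([ 3.1405e+00,  7.0000e-04, -1.9000e-03]), 'force': array([-0.4407, -0.6327,  0.9169]), 'qd': array([ 0.0207, -0.0038,  0.0084,  0.0043, -0.0015, -0.0012, -0.0003])}
wcam [ 0.60415049 -0.16531846  0.34312406]
0.93 [317.0, 188.3] [ 0.5303288 -0.1645265  0.058    ]
0.66 [296.4, 267.2] [ 0.45483625 -0.14509341  0.058     ]
0.61 [217.0, 182.3] [ 0.53593035 -0.07882382  0.058     ]
[[315.78608694 190.72610663]]
rim (array([0.56614031, 0.15718471, 0.16633765]), [np.float64(0.0007491528881121388), np.float64(0.0007491528881122776)]) [0.56548851 0.15756147 0.166     ] [0.56699869 0.15726213 0.166     ] base [0.5661738  0.16103247 0.036     ]
```

View pics/w2.png

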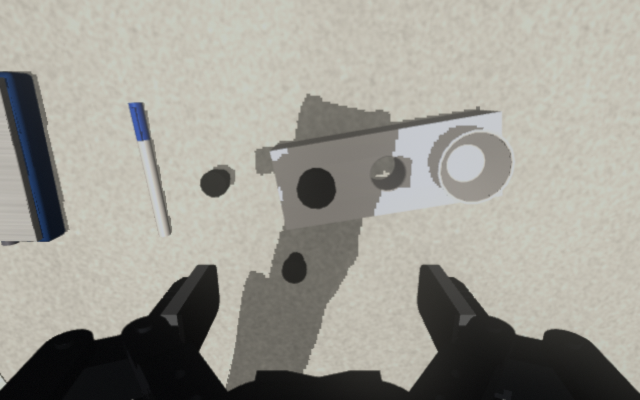

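Call:
step_arm(moves=[[[0, 0, 3], [0, 0, 0], 1], [[0, 0, 6], [0, 0, 0], 1], [[0, 0, 9], [0, 0, 0], 1], [[0, 0, 11.5], [0, 0, 0], 1], [[0, 0, 13.5], [0, 0, 0], 1], [[0, 0, 14.7], [0, 0, 0], 1], [[0, 0, 15.3], [0, 0, 0], 1], [[0, 0, 15.3], [0, 0, 0], 1], [[0, 0, 15.3], [0, 0, 0], 1]])

```text
time: 4.0
ee_pos: [0.5302, -0.1638, 0.0491]
tool_rot: [3.141, -0.001, -0.0]
force: [0.1, -0.2, 0.1]
grip_width: 0.0854
```

Call:
step_arm(moves=[[[0, 0, 0], [0, 0, 0], 0.3], [[0, 0, 0], [0, 0, 0], 0.3], [[0, 0, 0], [0, 0, 0], 0], [[0, 0, 0], [0, 0, 0], 0], [[0, 0, 0], [0, 0, 0], -0.4], [[0, 0, 0], [0, 0, 0], -0.4], [[0, 0, 0], [0, 0, 0], -0.4], [[0, 0, 0], [0, 0, 0], -0.4]])

```text
time: 4.8
ee_pos: [0.5298, -0.1634, 0.0486]
tool_rot: [3.142, -0.0, -0.0]
force: [-1.1, 0.6, 4.9]
grip_width: 0.0317
```

```bash
python3 - <<'E'
from h import *
o=robot.get_obs();print({k:np.round(o[k],4) for k in ('time','ee_pos','tool_rot','force','grip_width')})
S=snap('side','s3.png');W=snap('wrist','w3.png')
cv2.imwrite('pics/s3c.png',cv2.resize(cv2.imread('pics/s3.png')[220:370,240:440],None,fx=4,fy=4,interpolation=cv2.INTER_CUBIC))
E
```

```text
{'time': np.float64(4.8), 'ee_pos': array([ 0.5298, -0.1634,  0.0486]), 'tool_rot': array([ 3.1416e+00, -5.0000e-04, -1.0000e-04]), 'force': array([-1.111 ,  0.5659,  4.9494]), 'grip_width': np.float64(0.0317)}
```

View pics/w3.png

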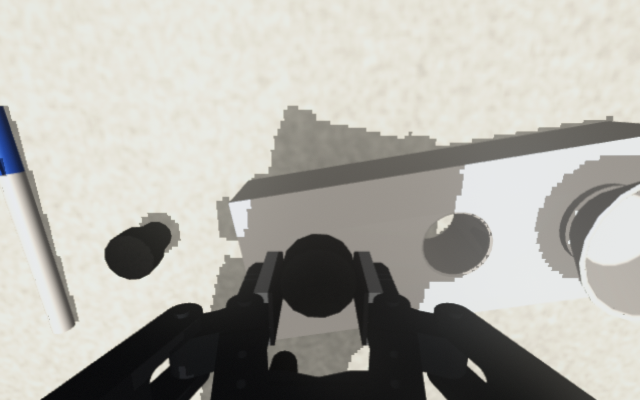

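View pics/s3c.png

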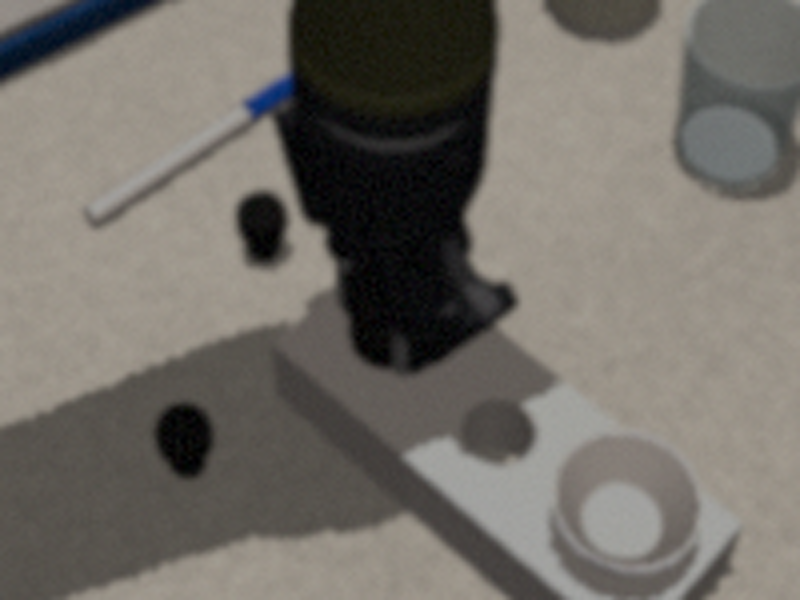

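Call:
step_arm(moves=[[[0, 0, 0], [0, 0, 0], -1], [[0, 0, -0.5], [0, 0, 0], -1], [[0, 0, -1.5], [0, 0, 0], -1], [[0, 0, -3], [0, 0, 0], -1], [[0, 0, -5], [0, 0, 0], -1], [[0, 0, -8], [0, 0, 0], -1], [[0, 0, -12], [0, 0, 0], -1], [[0, 0, -16], [0, 0, 0], -1], [[0, 0, -19], [0, 0, 0], -1], [[0, 0, -21], [0, 0, 0], -1]])

```text
time: 5.9
ee_pos: [0.5302, -0.1639, 0.2615]
tool_rot: [3.141, -0.004, -0.001]
force: [-0.2, -0.2, -0.0]
grip_width: 0.0324
```

Call:
step_arm(moves=[[[0, 0, 0], [0, 0, 0], -1], [[0, 0, 0], [0, 0, 0], -1], [[0, 0, 0], [0, 0, 0], -1]])

```text
time: 6.2
ee_pos: [0.5287, -0.1632, 0.2572]
tool_rot: [-3.141, 0.003, -0.0]
force: [0.0, 0.1, -0.3]
grip_width: 0.032
```

```bash
python3 - <<'E'
from h import *
o=robot.get_obs();print({k:np.round(o[k],4) for k in ('time','ee_pos','tool_rot','force','grip_width')})
S=snap('side','s4.png');T=snap('top','t4.png');W=snap('wrist','w4.png')
cv2.imwrite('pics/s4c.png',cv2.resize(cv2.imread('pics/s4.png')[120:320,240:440],None,fx=3,fy=3,interpolation=cv2.INTER_CUBIC))
# rim: refine circle in T
cv2.imwrite('pics/t4c.png',cv2.resize(cv2.imread('pics/t4.png')[190:245,190:290],None,fx=8,fy=8,interpolation=cv2.INTER_CUBIC))
cv2.imwrite('pics/s4f.png',cv2.resize(cv2.imread('pics/s4.png')[140:215,215:305],None,fx=8,fy=8,interpolation=cv2.INTER_CUBIC))
E
```

```text
{'time': np.float64(6.2), 'ee_pos': array([ 0.5287, -0.1632,  0.2572]), 'tool_rot': array([-3.141e+00,  2.500e-03, -1.000e-04]), 'force': array([ 0.0486,  0.072 , -0.2628]), 'grip_width': np.float64(0.032)}
```

View pics/w4.png

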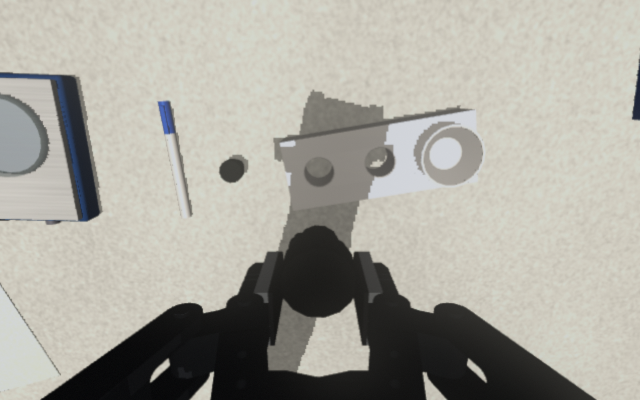

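View pics/s4c.png

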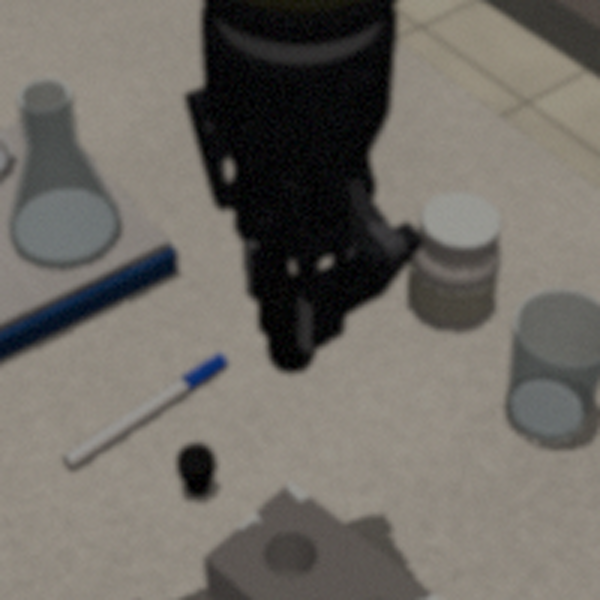

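View pics/t4c.png

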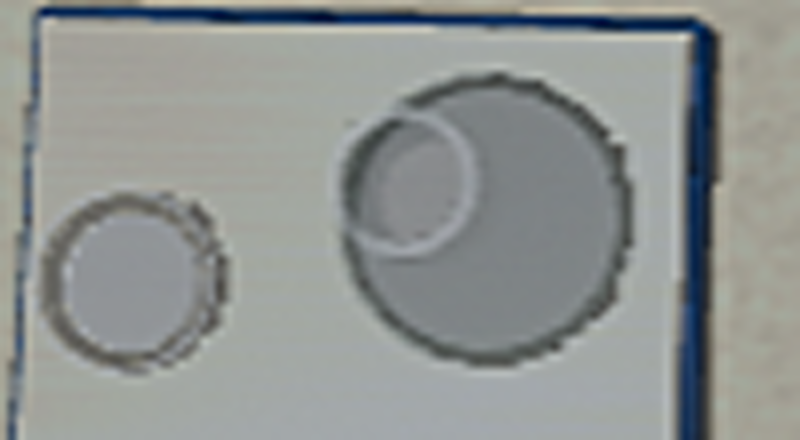

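View pics/s4f.png

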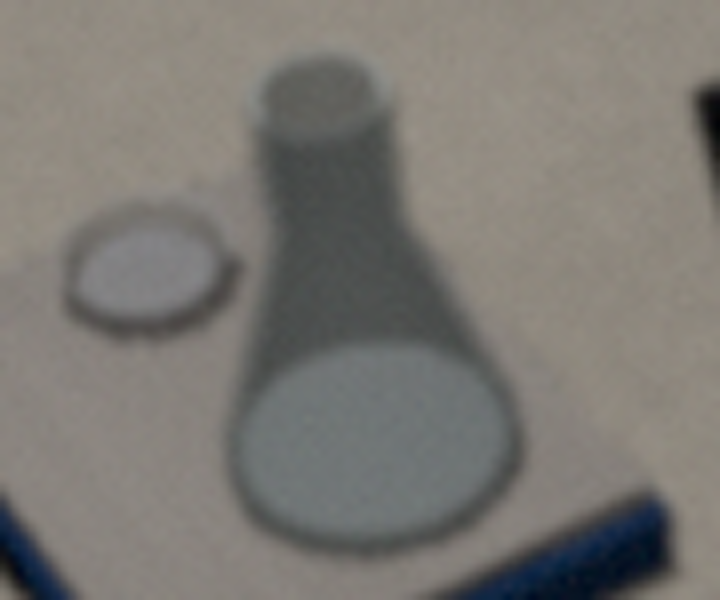

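```bash
cat >> h.py <<'E'
def ring(c,r,z,R=np.eye(3),n=40):
    a=np.linspace(0,2*np.pi,n);return np.array(c)+(R@np.c_[r*np.cos(a),r*np.sin(a),0*a+z].T).T
def draw(im,s,X,col,k,off):
    p=(proj(s,X)-off+.5)*k-.5; cv2.polylines(im,[np.round(p).astype(int)],False,col,1)
def crop(s,b,k): 
    return cv2.cvtColor(cv2.resize(s['frame'][b[1]:b[3],b[0]:b[2]],None,fx=k,fy=k,interpolation=cv2.INTER_CUBIC),cv2.COLOR_RGB2BGR)
E
python3 - <<'E'
from h import *
S=snap('side');T=snap('top');W=snap('wrist')
pt=(240.9,212.3);ps=(254.7,151.7)
X,e=tri([ray(T,pt),ray(S,ps)]);print('rim',X,e,atz(T,pt,.166),atz(S,ps,.166),'base T',atz(T,(250.8,217.1),.036))
c=np.array([.5665,.1585,.036])
for n,s,b in(('t',T,(190,190,290,245)),('s',S,(215,140,305,215))):
    k=8;im=crop(s,b,k)
    for r,z in((.042,0),(.019,.13)): draw(im,s,ring(c,r,z),(0,0,255),k,np.array(b[:2]))
    cv2.imwrite(f'pics/ov5{n}.png',im)
o=robot.get_obs();print(o['ee_pos'],o['tool_rot'])
p=o['ee_pos']+[0,0,.0055]
b=(200,180,440,360);k=3;im=crop(W,b,k)
for r,z in((.017,.009),(.017,-.009),(.0105,-.035)): draw(im,W,ring(p,r,z),(0,0,255),k,np.array(b[:2]))
cv2.imwrite('pics/ov5w.png',np.clip(im.astype(int)*2,0,255).astype(np.uint8))
E
```

```text
rim [0.56581635 0.15819018 0.1676138 ] [np.float64(0.0003528354512318365), np.float64(0.00035283545123207505)] [0.56628229 0.158362   0.166     ] [0.5663384  0.16020128 0.166     ] base T [0.56663611 0.16080851 0.036     ]
[ 0.52939466 -0.16340775  0.25767889] [-3.14140857e+00  1.13736471e-03 -1.05642604e-04]
```

View pics/ov5t.png

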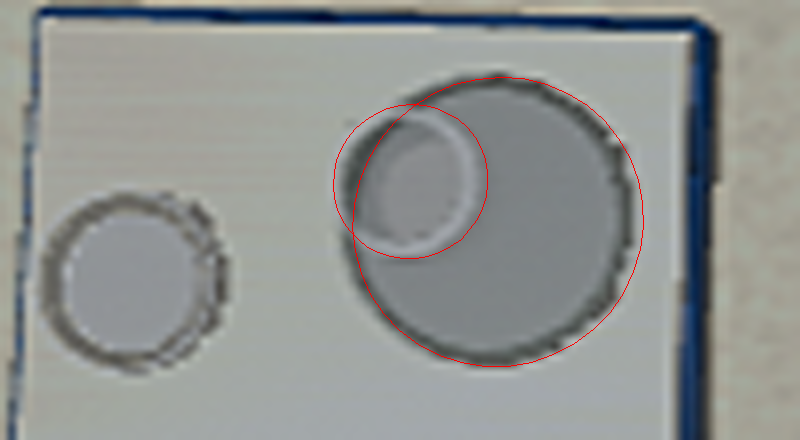

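View pics/ov5s.png

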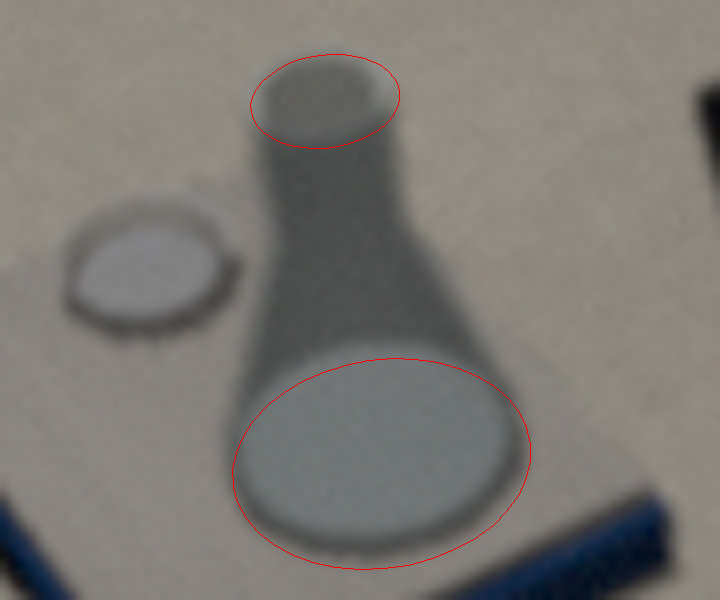

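View pics/ov5w.png

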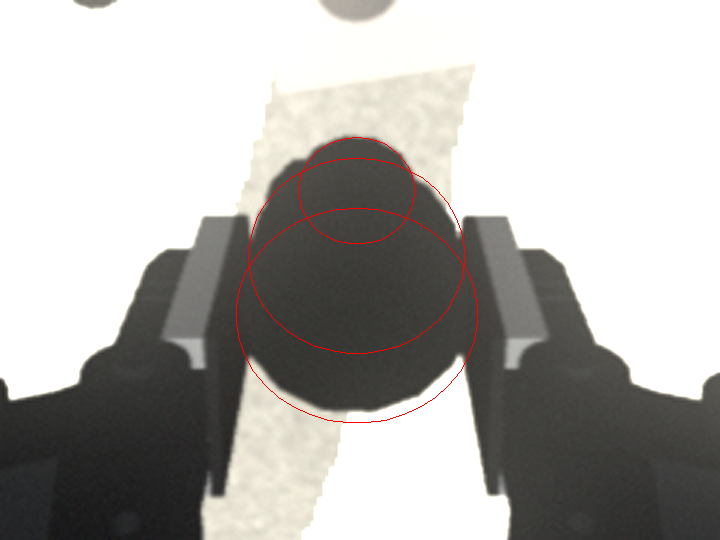

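Call:
step_arm(moves=[[[-0.1, -2, 0], [0, 0, 0], -1], [[-0.3, -6, 0], [0, 0, 0], -1], [[-0.5, -10, 0], [0, 0, 0], -1], [[-0.7, -14, 0], [0, 0, 0], -1], [[-0.9, -18, 0], [0, 0, 0], -1], [[-1.0, -22, 0], [0, 0, 0], -1], [[-1.1, -26, 0], [0, 0, 0], -1], [[-1.2, -29, 0], [0, 0, 0], -1], [[-1.3, -31.3, 0], [0, 0, 0], -1], [[-1.3, -32.3, 0], [0, 0, 0], -1]])

```text
time: 7.5
ee_pos: [0.5162, 0.1627, 0.258]
tool_rot: [-3.14, 0.0, 0.004]
force: [-0.2, -0.6, 0.9]
grip_width: 0.0322
```

Call:
step_arm(moves=[[[0, 0, 0], [0, 0, 0], -1], [[0, 0, 0], [0, 0, 0], -1], [[0, 0, 0], [0, 0, 0], -1], [[0, 0, 0], [0, 0, 0], -1]])

```text
time: 7.9
ee_pos: [0.517, 0.1579, 0.2583]
tool_rot: [3.141, -0.0, -0.003]
force: [0.3, -0.1, -0.7]
grip_width: 0.0317
```

```bash
python3 - <<'E'
from h import *
W=snap('wrist','w6.png');T=snap('top','t6.png');S=snap('side','s6.png')
o=robot.get_obs();print(o['time'],o['ee_pos'],o['tool_rot'],o['grip_width'],o['force'])
im=crop(W,(160,0,480,240),2.5)
p=(np.array(proj(W,ring([.566,.1595,.166],.019,0)))-[160,0]+.5)*2.5
cv2.polylines(im,[np.round(p).astype(int)],False,(0,0,255),1)
cv2.imwrite('pics/w6c.png',im)
E
```

```text
8.05 [0.51685341 0.15879199 0.25835487] [ 3.14137519e+00 -1.38743045e-04 -1.37684636e-03] 0.03176231172620748 [-0.97487561 -1.14557766 -0.63984544]
```

View pics/w6.png

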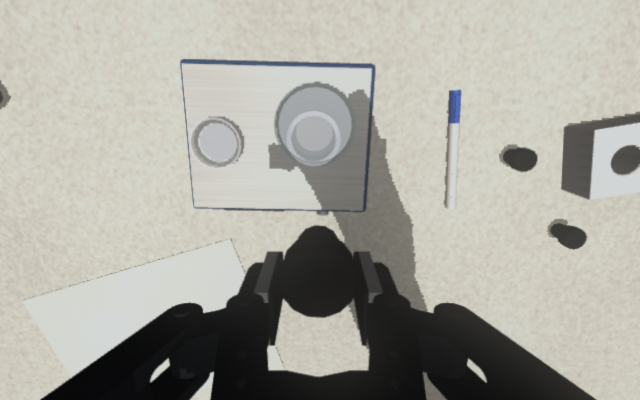

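View pics/w6c.png

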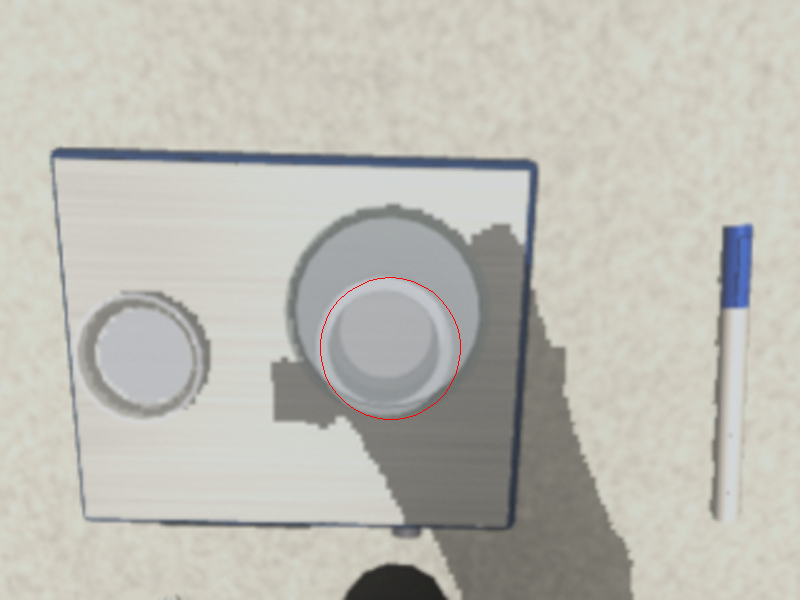

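Call:
step_arm(moves=[[[1.5, 0, 0], [0, 0, 0], -1], [[3.5, -0.1, 0], [0, 0, 0], -1], [[5.0, -0.1, 0], [0, 0, 0], -1], [[5.0, -0.1, 1.5], [0, 0, 0], -1], [[5.0, -0.1, 3.0], [0, 0, 0], -1], [[5.0, -0.1, 4.0], [0, 0, 0], -1], [[5.0, -0.1, 4.5], [0, 0, 0], -1], [[5.0, -0.1, 4.5], [0, 0, 0], -1], [[5.0, -0.1, 4.5], [0, 0, 0], -1], [[5.0, -0.1, 4.5], [0, 0, 0], -1]])

```text
time: 9.05
ee_pos: [0.5672, 0.1607, 0.214]
tool_rot: [-3.141, -0.001, -0.0]
force: [-0.7, 0.1, -0.6]
grip_width: 0.0322
```

```bash
python3 - <<'E'
from h import *
W=snap('wrist','w7.png');S=snap('side','s7.png')
o=robot.get_obs();print(o['time'],o['ee_pos'],o['tool_rot'],o['grip_width'],o['force'])
b=(200,120,440,330);im=crop(W,b,3)
p=o['ee_pos']+[0,0,.0045]
for r,z in((.017,.009),(.0105,-.035)): draw(im,W,ring(p,r,z),(0,255,0),3,np.array(b[:2]))
draw(im,W,ring([.5675,.1603,.166],.019,0),(0,0,255),3,np.array(b[:2]))
cv2.imwrite('pics/w7c.png',np.clip(im.astype(int)*1.5,0,255).astype(np.uint8))
b=(215,100,305,215);im=crop(S,b,5)
for r,z in((.017,.009),(.017,-.009),(.0105,-.035)): draw(im,S,ring(p,r,z),(0,255,0),5,np.array(b[:2]))
draw(im,S,ring([.5675,.1603,.166],.019,0),(0,0,255),5,np.array(b[:2]))
cv2.imwrite('pics/s7c.png',np.clip(im.astype(int)*1.6,0,255).astype(np.uint8))
E
```

```text
9.15 [0.56704802 0.16061116 0.21386332] [-3.14129710e+00 -1.14096299e-03 -2.00483598e-04] 0.03206496509660708 [ 0.77665858 -0.59829819 -0.29983382]
```

View pics/w7c.png

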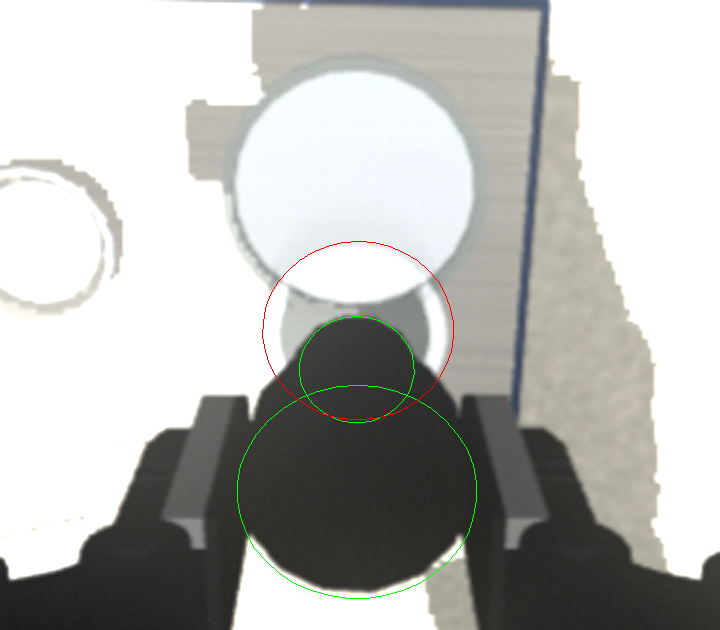

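View pics/s7c.png

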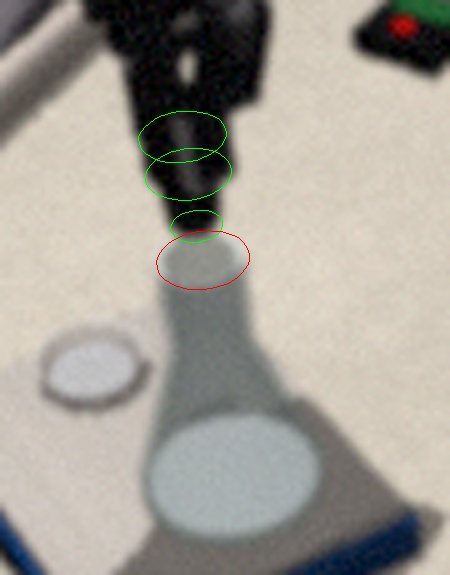

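```bash
python3 - <<'E'
import cv2
a=cv2.imread('pics/w7.png')[185:275,265:375]
a=cv2.createCLAHE(3,(4,4)).apply(cv2.cvtColor(a,cv2.COLOR_BGR2GRAY))
cv2.imwrite('pics/w7d.png',cv2.resize(a,None,fx=6,fy=6,interpolation=cv2.INTER_CUBIC))
E
```

```text
(no output)
```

View pics/w7d.png

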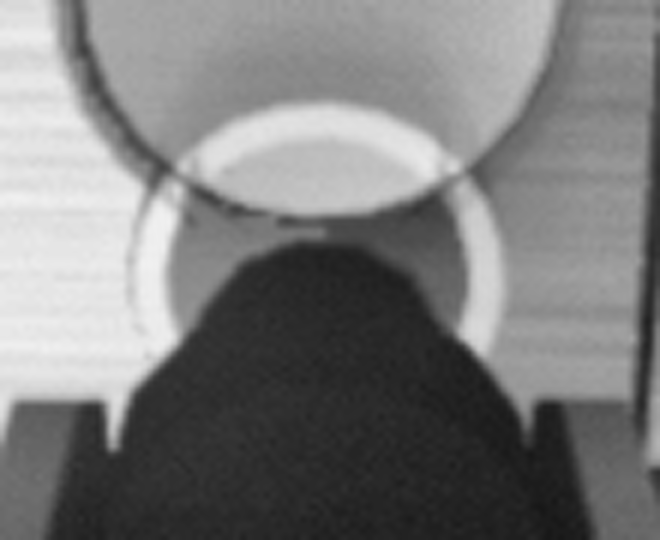

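Call:
step_arm(moves=[[[0, -0.04, 0.4], [0, 0, 0], -1], [[0, -0.04, 0.8], [0, 0, 0], -1], [[0, -0.04, 1.2], [0, 0, 0], -1], [[0, -0.04, 1.6], [0, 0, 0], -1], [[0, -0.04, 2.0], [0, 0, 0], -1], [[0, -0.04, 2.4], [0, 0, 0], -1], [[0, -0.04, 2.7], [0, 0, 0], -1], [[0, -0.04, 3.0], [0, 0, 0], -1], [[0, -0.04, 3.0], [0, 0, 0], -1]])

```text
time: 10.05
ee_pos: [0.5665, 0.1609, 0.1828]
tool_rot: [3.141, 0.001, -0.0]
force: [-1.1, -0.3, -0.2]
grip_width: 0.0321
```

```bash
python3 - <<'E'
from h import *
W=snap('wrist','w8.png');S=snap('side','s8.png')
o=robot.get_obs();print(o['time'],o['ee_pos'],o['tool_rot'],o['grip_width'],o['force'])
cv2.imwrite('pics/w8c.png',np.clip(crop(W,(225,120,415,330),3)*1.4,0,255).astype(np.uint8))
cv2.imwrite('pics/s8c.png',np.clip(crop(S,(215,100,305,215),5)*1.6,0,255).astype(np.uint8))
E
```

```text
10.15 [0.56676358 0.16093657 0.18330224] [ 3.14155755e+00 -9.30497757e-05 -1.90711773e-04] 0.03181523838434374 [ 0.07534991 -0.03356351  0.40462464]
```

View pics/w8c.png

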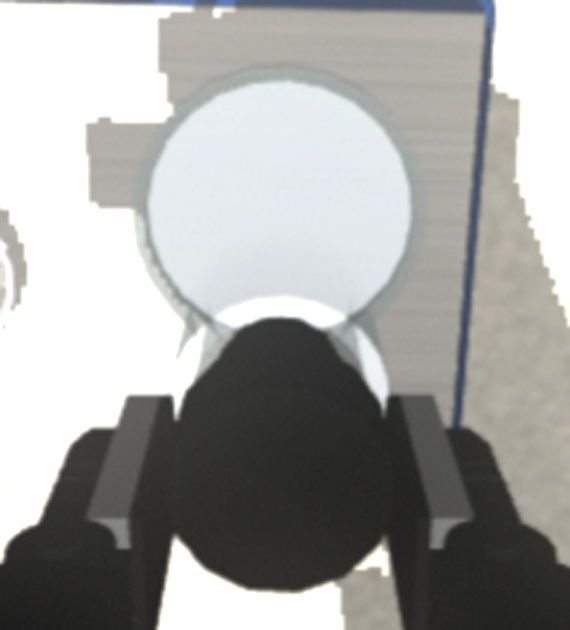

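View pics/s8c.png

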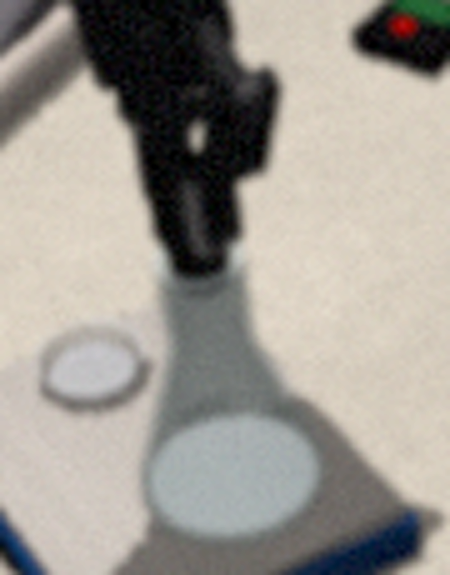

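Call:
step_arm(moves=[[[0, 0, 0.2], [0, 0, 0], -1], [[0, 0, 0.4], [0, 0, 0], -1], [[0, 0, 0.6], [0, 0, 0], -1], [[0, 0, 0.8], [0, 0, 0], -1], [[0, 0, 1.0], [0, 0, 0], -1], [[0, 0, 1.0], [0, 0, 0], -1]])

```text
time: 10.75
ee_pos: [0.5665, 0.1608, 0.1729]
tool_rot: [3.141, 0.001, -0.0]
force: [1.0, 0.5, -0.9]
grip_width: 0.0318
```

Call:
step_arm(moves=[[[0, 0, 0.1], [0, 0, 0], -1], [[0, 0, 0.2], [0, 0, 0], -1], [[0, 0, 0.2], [0, 0, 0], -1]])

```text
time: 11.05
ee_pos: [0.5666, 0.1609, 0.1712]
tool_rot: [3.141, 0.0, -0.0]
force: [-0.1, 0.3, -0.3]
grip_width: 0.0318
```

No contact yet, so I'll continue in small steps.

Call:
step_arm(moves=[[[0, 0, 0.1], [0, 0, 0], -1], [[0, 0, 0.2], [0, 0, 0], -1], [[0, 0, 0.2], [0, 0, 0], -1]])

```text
time: 11.35
ee_pos: [0.5669, 0.161, 0.1699]
tool_rot: [-3.141, -0.001, -0.0]
force: [-1.7, -0.1, 4.0]
grip_width: 0.0321
```

```bash
python3 - <<'E'
from h import *
W=snap('wrist','w9.png');S=snap('side','s9.png')
o=robot.get_obs();print(o['time'],o['ee_pos'],o['tool_rot'],o['grip_width'],o['force'])
cv2.imwrite('pics/w9c.png',np.clip(crop(W,(225,120,415,330),3)*1.4,0,255).astype(np.uint8))
cv2.imwrite('pics/s9c.png',np.clip(crop(S,(215,100,305,215),5)*1.6,0,255).astype(np.uint8))
E
```

```text
11.45 [0.56686401 0.16094505 0.16989176] [-3.14143383e+00 -6.27490365e-04 -2.55462610e-04] 0.03225961796431963 [-0.64491799 -0.71176996  6.50069761]
```

View pics/w9c.png

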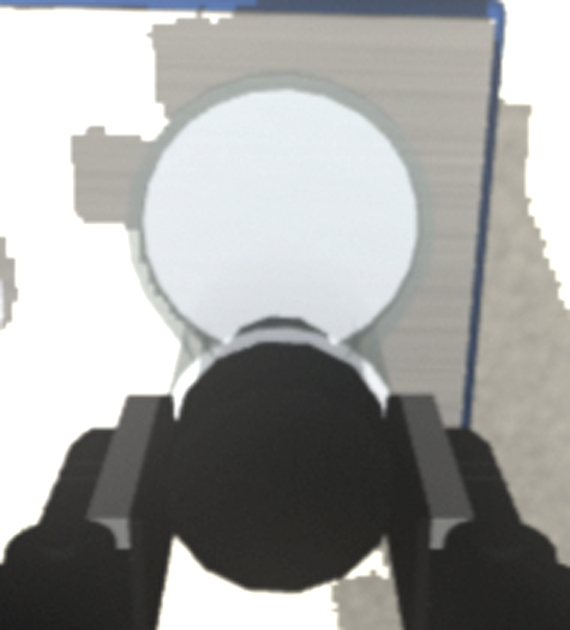

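View pics/s9c.png

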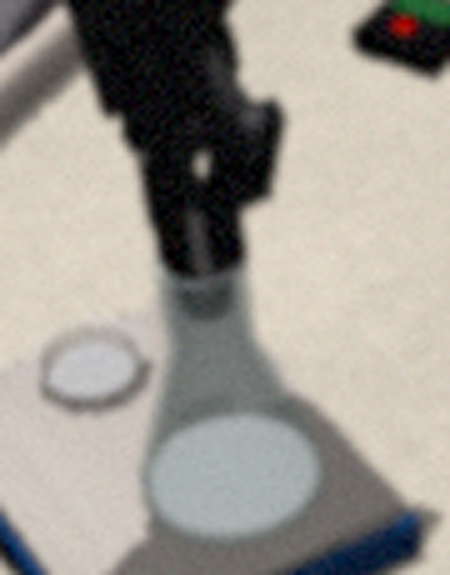

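Call:
step_arm(moves=[[[0, 0, 0.05], [0, 0, 0], -1], [[0, 0, 0.05], [0, 0, 0], -1], [[0, 0, 0.05], [0, 0, 0], -0.2], [[0, 0, 0.05], [0, 0, 0], -0.1], [[0, 0, 0.05], [0, 0, 0], 0], [[0, 0, 0.05], [0, 0, 0], 0.2], [[0, 0, 0.05], [0, 0, 0], 0.5], [[0, 0, 0.05], [0, 0, 0], 1], [[0, 0, 0.05], [0, 0, 0], 1], [[0, 0, 0.05], [0, 0, 0], 1]])

```text
time: 12.45
ee_pos: [0.5667, 0.1609, 0.1688]
tool_rot: [3.142, -0.0, -0.0]
force: [0.4, 0.2, -0.1]
grip_width: 0.0854
```

```bash
python3 - <<'E'
from h import *
W=snap('wrist','w10.png');S=snap('side','s10.png')
o=robot.get_obs();print(o['time'],o['ee_pos'],o['tool_rot'],o['grip_width'],o['force'])
cv2.imwrite('pics/w10c.png',np.clip(crop(W,(225,120,415,330),3)*1.4,0,255).astype(np.uint8))
b=(215,100,305,215);im=np.clip(crop(S,b,5)*1.6,0,255).astype(np.uint8)
c=[.567,.161,.175]
for r,z in((.017,.009),(.017,-.009),(.019,-.009)): draw(im,S,ring(c,r,z),(0,255,0),5,np.array(b[:2]))
cv2.imwrite('pics/s10c.png',im)
E
```

```text
12.55 [0.56670544 0.16088462 0.16877979] [ 3.14152600e+00 -2.21135944e-05 -2.49678380e-04] 0.0856135109495424 [-0.49440206 -0.71065911  0.36051382]
```

View pics/w10c.png

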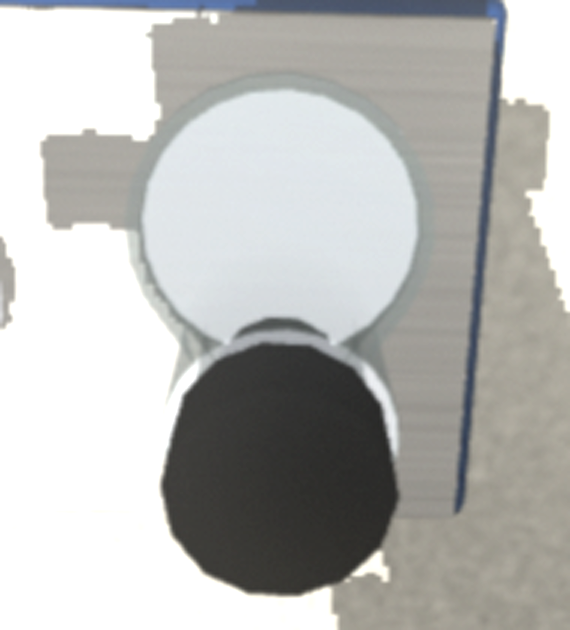

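View pics/s10c.png

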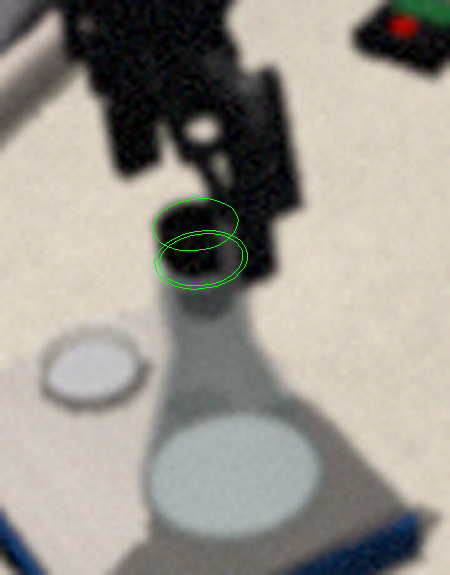

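Call:
step_arm(moves=[[[0, 0, 0.8], [0, 0, 0], 1], [[0, 0, 1.6], [0, 0, 0], 1], [[0, 0, 2.4], [0, 0, 0], 1], [[0, 0, 3.2], [0, 0, 0], 1], [[0, 0, 3.8], [0, 0, 0], 1], [[0, 0, 4.3], [0, 0, 0], 1], [[0, 0, 4.3], [0, 0, 0], 1], [[0, 0, 4.3], [0, 0, 0], 1]])

```text
time: 13.35
ee_pos: [0.5668, 0.1609, 0.1258]
tool_rot: [3.142, -0.0, -0.0]
force: [-0.1, -0.1, 1.2]
grip_width: 0.0854
```

Call:
step_arm(moves=[[[0, 0, 0], [0, 0, 0], 0.3], [[0, 0, 0], [0, 0, 0], 0.1], [[0, 0, 0], [0, 0, 0], 0], [[0, 0, 0], [0, 0, 0], -0.05], [[0, 0, 0], [0, 0, 0], -0.1], [[0, 0, 0], [0, 0, 0], -0.2], [[0, 0, 0], [0, 0, 0], -0.5], [[0, 0, 0], [0, 0, 0], -1], [[0, 0, 0], [0, 0, 0], -1], [[0, 0, 0], [0, 0, 0], -1]], newtons=40)

```text
time: 14.35
ee_pos: [0.5669, 0.1609, 0.126]
tool_rot: [-3.142, -0.001, -0.0]
force: [-0.2, -0.9, 3.8]
grip_width: 0.0369
```

```bash
python3 - <<'E'
from h import *
W=snap('wrist','w11.png');S=snap('side','s11.png')
o=robot.get_obs();print(o['time'],o['ee_pos'],o['tool_rot'],o['grip_width'],o['force'])
cv2.imwrite('pics/s11c.png',np.clip(crop(S,(215,100,305,215),5)*1.6,0,255).astype(np.uint8))
E
```

```text
14.45 [0.56693785 0.16089303 0.12605823] [-3.14156458e+00 -5.79249612e-04 -2.90224430e-04] 0.03676889368019012 [-0.29720928 -0.49777428  5.16051199]
```

View pics/w11.png

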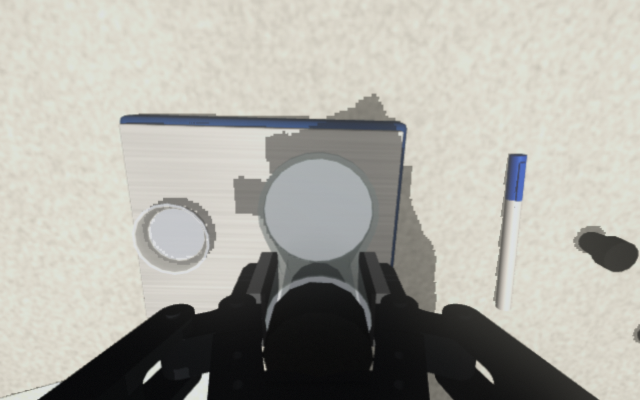

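View pics/s11c.png

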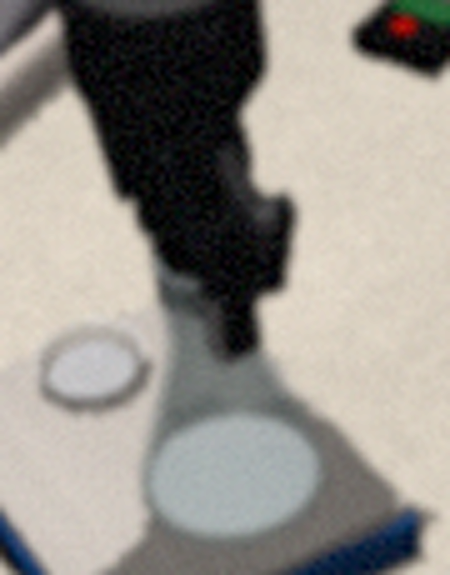

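Call:
step_arm(moves=[[[0, 0, 0], [0, 0, 0], -1], [[0, 0, -0.3], [0, 0, 0], -1], [[0, 0, -0.8], [0, 0, 0], -1], [[0, 0, -1.5], [0, 0, 0], -1], [[0, 0, -2.5], [0, 0, 0], -1], [[0, 0, -3.5], [0, 0, 0], -1], [[0, 0, -4.5], [0, 0, 0], -1], [[0, 0, -5.5], [0, 0, 0], -1], [[0, 0, -6.5], [0, 0, 0], -1], [[0, 0, -7.5], [0, 0, 0], -1]], newtons=55)

```text
time: 15.45
ee_pos: [0.5667, 0.1609, 0.2018]
tool_rot: [-3.142, -0.0, -0.0]
force: [-0.3, 0.9, -2.5]
grip_width: 0.0367
```

Call:
step_arm(moves=[[[0, 0, -1], [0, 0, 0], -1], [[0, 0, -2], [0, 0, 0], -1], [[0, 0, -2.8], [0, 0, 0], -1], [[0, 0, -3.3], [0, 0, 0], -1], [[0, 0, -3.5], [0, 0, 0], -1], [[0, 0, -3.5], [0, 0, 0], -1], [[0, 0, -3.5], [0, 0, 0], -1], [[0, 0, -3.5], [0, 0, 0], -1], [[0, 0, -3.5], [0, 0, 0], -1], [[0, 0, -3.5], [0, 0, 0], -1]])

```text
time: 16.45
ee_pos: [0.5666, 0.1609, 0.2356]
tool_rot: [3.141, 0.0, -0.0]
force: [0.0, 0.4, -1.5]
grip_width: 0.0368
```

```bash
python3 - <<'E'
from h import *
W=snap('wrist','w12.png');S=snap('side','s12.png');T=snap('top','t12.png')
o=robot.get_obs();print(o['time'],o['ee_pos'],o['tool_rot'],o['grip_width'],o['force'],np.abs(o['qd']).max())
b=(215,60,325,220);im=np.clip(crop(S,b,3.7)*1.6,0,255).astype(np.uint8)
c=np.array([.567,.161,.036+.110])
for r,z in((.042,0),(.019,.13),(.017,.148)): draw(im,S,ring(c,r,z),(0,255,0),3.7,np.array(b[:2]))
cv2.imwrite('pics/s12c.png',im)
E
```

```text
16.6 [0.56665834 0.16093663 0.23569239] [ 3.14150190e+00  1.37031950e-04 -1.72303702e-04] 0.03658123245819929 [-0.61220157 -0.02012204 -1.43947289] 0.00197412625243714
```

View pics/w12.png

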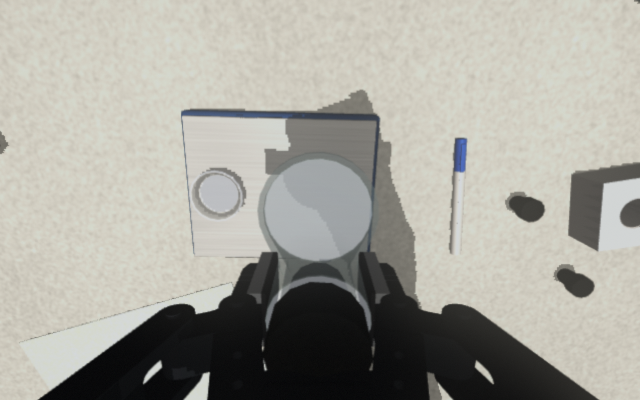

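View pics/s12c.png

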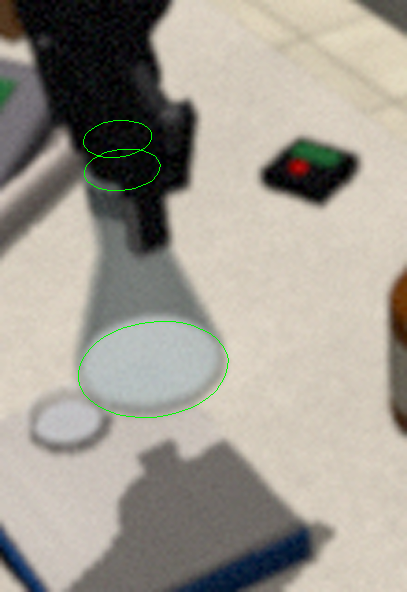

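View pics/t12.png

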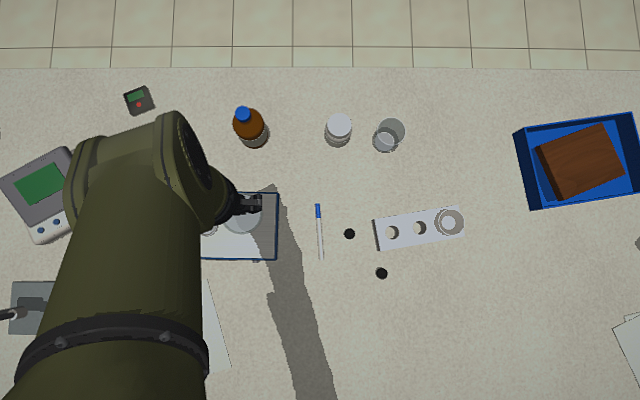

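```bash
python3 - <<'E'
from station import robot
print(robot.hand_in()); o=robot.get_obs(); print(o['time'],o['ee_pos'],o['grip_width'],o['force'])
E
```

```text
the job is handed in; nothing more can be done
None
the job is handed in; nothing more can be done
```

I put the largest stopper, the one from the rack, in the flask neck and pressed until contact (about 6 N). I then let go, gripped the flask by the neck and lifted it straight up about 11 cm. I handed in at about 16.6 s with the gripper still holding it.

**Last checks:**
- **Grip and lift:** opening was 36.6 mm on the 38 mm neck, and the TCP rose from 0.126 to 0.236 m. That puts the underside about 11 cm above the plate. The tool was vertical and joint speeds were under 0.002 rad/s. The load on the wrist was about 1.5 N, roughly the weight of flask plus stopper.
- **Flask:** its base sits at the same wrist-camera pixels before and after the lift (about 318, 208), so no slip or tilt shows.
- **Stopper:** after release, the side view matched the expected home position to within about 1 mm (slightly low). Before the insert it looked tilted by about 0.02 rad.
- **Bystanders:** the funnel, dish, pen, bottle, jar and beaker look unmoved in the pictures, as do the two small stoppers. I compared these by eye and didn't measure them.

**Disagreements:**
- The three cameras differed by up to 3 mm on the rim's y position. I used the wrist view for the insert.
- The side-view overlay of the flask base was 1 to 2 mm off, within calibration.
- Once the flask was lifted, the gripper mostly hid the stopper from the side camera, so the final home check relies on the wrist view.

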